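# Turn the mixing drum until its filling stem is on top

## Robot

A 6-joint arm with a two-finger parallel gripper is mounted at the origin on a cart in front of the work surface, level with it; the furniture and walls round the work are solid. World frame = base frame: x ahead of the robot, y to its left, z up, the work surface at z = 0. Lengths are in m, angles in degrees, forces in N, time in s.
With the tool pointing down it reaches from about 0.375 to 0.9 m from the base axis. Payload 3.1 kg.
Tool frame: the origin (TCP) lies at the very end of the fingers, on their centre line; the grasp point (between the pads) lies 19 mm behind it (grip_point_offset is the distance from the TCP to the grasp point, in m); y points along the fingers, x is the direction in which the jaws open and shut, and the axes are right-handed (so a half turn about y gives the same grasp; the last joint's range is limited). The gripper opens to 87 mm and grips with 3 to 60 N. Pads are 19 mm wide; open, the fingers measure 117 mm over their backs; the gripper's body (75 mm by 190 mm) begins 51 mm behind the grasp point.
Start: joints at [-79.956, 30.224, 82.088, -0, 67.689, -10.227], TCP at [0.217, -0.586, 0.223] pointing down, gripper open.
Joint ranges: [-176.69, 176.69], [-43.24, 126.21], [12.49, 139.97], [-82, 262], [0, 151.66], [-163.58, 163.58]. Speed limits (degrees/s): [159.86, 159.86, 180, 180, 180, 180].

## Interface

Orientations are given as a 3x3 rotation matrix whose columns are the frame's x, y, z axes.
In Python, from rig import * gives the robot as it stands.
- The arm moves only by the tool send_rows, never from a script. Its argument "moves" is text: rows parted by semicolons, each of 5 numbers parted by spaces: the finger opening in mm, from 0 to 87, then the shift along the tool's x, y, z in mm, then the turn about the tool's y in degrees. In form: fingers dx dy dz yaw; .... A call has 1 to 20 rows; each row shifts and turns the commanded pose from where the row before left it, along the tool's axes as they then stand; what a row does not reach is not made up. A row lasts 1/12 s, in which the tool goes at most 41.7 mm and 7.16 degrees, less where a joint would pass 70% of its speed; a pose out of reach is approached as far as the arm can. A call is refused whole if a number of a shift passes 41.7 or a number of a turn 7.16, either way. A call with a gripper value outside its range is refused whole. The fingers move at their own pace and stop on an object; the grip force is fixed at half the most. Time passes only in rows, so rows that do not move let the fingers close. It gives the time, the measured TCP pose, the force and the opening at its end, in the units of the state.
- read_state(): the state, without advancing time (a new reading comes with each control period).
- capture(name): name is "scene" or "side" or "wrist"; returns a dict with "image" (480x640x3 uint8, blue, green, red), "z_map" (480x640 float32, m along the optical axis (not along the pixel's ray), 0 where there is no reading), "mtx" (3x3 intrinsics, pixels), "origin" and "rotation" of the camera in the world; the wrist camera has in their place "tool_from_camera" (4x4, takes a point from camera to tool coordinates, whose origin is the TCP and whose axes are the tool frame's). Camera axes: x right, y up, looking along -z (the intrinsics and any distortion apply to the point x, -y, -z); pixel columns grow to the right and rows downward; lengths in m; the calibration is good to about 2 mm. A picture is of the moment at which its call begins: read the wrist's pose just before it.
- hand_in(): hands the job in, once; it reports no verdict.
Trained networks look in a picture, given as the dict that the camera call returned (one of the last four; its "shot" number tells which), for a name from the list of things; names that differ only in an ending like _2 or _b are one class to them, and where a whole thing is asked for, a point or a joint stands for the part that bears it (a point fixed in the world has none). Each returns a list of dicts, best first, with "p" (0 to 1); they miss things now and then, are a little off and sometimes report something else, mostly with a low value. They report only what shows in the picture. A call takes as long as a camera call.
- search_frame(picture, name): "bbox" ([left, top, right, bottom] in pixels, round what is visible of it).
- masks_of(picture, name): "region" (480x640 bool, what is visible of it) and "bbox" ([left, top, right, bottom] in pixels, round what is visible of it).
- mark_of(picture, name): "pixel" ([row, column] in pixels: a listed point, or the origin of a listed thing).
The state is a dict: "time_s": time; "joint_positions": joint angles; "qvel": joint speeds; "tau": joint torques, N m; "position": TCP position; "tcp_rot": TCP orientation; "force": force on the tool from outside, world axes, zero at the start; "moment": the same for the moment, N m; "opening": opening from 0.0 (shut) to 1.0 (fully open).
Only numpy, scipy, OpenCV 4.12 (cv2) and the standard library are available. Lean on these libraries where they do the work, as an engineer would, in place of code of your own. Each camera call takes 0.05 s, during which the arm holds its last target. There are 200 camera calls.

## Task

The blue mixing drum on the bench stand has stopped with its red-capped filling stem somewhere low down. Gently push its spokes round one after another with the closed fingertips or the outside of the fingers, either way round, until the stem points straight up, then take the hand away. Do not touch the stem, do not take a spoke between the fingers, and do not shift or tip the stand or disturb the other things on the bench.

Things in the scene. Friction and masses are not known exactly. Their poses are not given: they have to be found in the camera images.
- stand: Loose heavy (5 to 8 kg) grey stand. Origin on the worktop straight below the drum's middle; x along the level axle, away from the drum's open face (which looks along -x, to the robot), y left, z up. Base plate 170 mm wide, 18 mm high, from 68 mm before to 32 mm behind the origin; one upright (56 mm wide) and the bearing behind the drum, 19 to 48 mm behind the origin, top at 185 mm.
- drum (a joint): Turn of the drum (rad) on its axle, 155 mm above the worktop: 0 or any whole turn (+-6.283) = stem straight up; grows clockwise seen from the robot's side (top goes right, to the stand's -y). Turns either way with even friction of about 0.2 N m (2 N at a spoke end), stays where left; no spring or stop. A level sideways push turns a spoke within 45 degrees of the top; on a lower one it jams unless the finger follows the arc.
- stem_tip (a point): Top of the red cap of the filling stem, 79 mm from the axle; the stem is a short brass neck with a red cap 16 mm across that stands out radially from the rim of the blue drum (drum 104 mm across, 26 mm thick, in the upright plane x = 0 of the stand), half-way between two spokes.
- spoke_1 (a point): Point on the axis of a push spoke, 115 mm from the axle, 30 degrees clockwise from the stem seen from the robot's side. The six steel spokes are bare round bars 12 mm thick, 60 degrees apart in the drum's plane, without a rim; each ends in a black ball 20 mm across, centred 122 mm (outermost point 132 mm) from the axle.
- spoke_2 (a point): Point on the axis of a push spoke, 115 mm from the axle, 90 degrees clockwise from the stem seen from the robot's side. The six steel spokes are bare round bars 12 mm thick, 60 degrees apart in the drum's plane, without a rim; each ends in a black ball 20 mm across, centred 122 mm (outermost point 132 mm) from the axle.
- spoke_3 (a point): Point on the axis of a push spoke, 115 mm from the axle, 150 degrees clockwise from the stem seen from the robot's side. The six steel spokes are bare round bars 12 mm thick, 60 degrees apart in the drum's plane, without a rim; each ends in a black ball 20 mm across, centred 122 mm (outermost point 132 mm) from the axle.
- spoke_4 (a point): Point on the axis of a push spoke, 115 mm from the axle, 210 degrees clockwise from the stem seen from the robot's side. The six steel spokes are bare round bars 12 mm thick, 60 degrees apart in the drum's plane, without a rim; each ends in a black ball 20 mm across, centred 122 mm (outermost point 132 mm) from the axle.
- spoke_5 (a point): Point on the axis of a push spoke, 115 mm from the axle, 270 degrees clockwise from the stem seen from the robot's side. The six steel spokes are bare round bars 12 mm thick, 60 degrees apart in the drum's plane, without a rim; each ends in a black ball 20 mm across, centred 122 mm (outermost point 132 mm) from the axle.
- spoke_6 (a point): Point on the axis of a push spoke, 115 mm from the axle, 330 degrees clockwise from the stem seen from the robot's side. The six steel spokes are bare round bars 12 mm thick, 60 degrees apart in the drum's plane, without a rim; each ends in a black ball 20 mm across, centred 122 mm (outermost point 132 mm) from the axle.
- small_flask: bystander: small grey cone-shaped metal flask, 68 mm wide, 88 mm high; origin under its foot
- timer: bystander: white bench timer, 68 x 68 x 20 mm; origin under its middle
- red_marker: bystander: red marker pen lying flat, 136 mm long; origin under its middle
- beaker: bystander: clear beaker, 53 mm wide, 65 mm high; origin under its foot
- wash_bottle: bystander: white wash bottle with red top, 99 x 68 mm, 199 mm high; origin under its foot
- stem: The same red-capped filling stem as a part of the drum; its origin lies on the axle, its z axis points along the stem from the axle to the cap.

How it is judged:
By the outcome, as a careful person would: the job done as asked, in the order asked, and still so for the second after the job is handed in, with the robot touching nothing.
It also fails if it takes over 59 s, if anything falls off the work surface, if the arm or the gripper's body presses on something with over 40 N, if the wrist force passes 120 N, or if a joint passes its speed limit or range.

## Working session

There is one attempt and no reset: what is moved stays moved. The work goes in short steps, Python scripts to look and compute and a tool call to move; the robot and the scene stay as the last step left them, time stands still between calls to the robot, and variables do not carry over. Pictures are saved under pics/ and viewed, about 8 in all and at most 12, crops included, and the job is handed in when it is done.

Besides the shell and the picture viewer there is one more tool, called after ">>>" in YAML: its name, and indented under it one key for each argument. send_rows: Moves the arm, as the interface text tells. Its arguments: {"type":"object","properties":{"moves":{"type":"string"}},"required":["moves"]}

```bash
mkdir -p pics; ls; cat > h.py <<'E'
from rig import *
import numpy as np, cv2
def world(c,px,z=None):
    K=c["mtx"];r,col=px;d=c["z_map"][int(round(r)),int(round(col))] if z is None else z
    p=np.array([(col-K[0,2])/K[0,0]*d,-(r-K[1,2])/K[1,1]*d,-d])
    return c["origin"]+c["rotation"]@p
def cloud(c):
    K=c["mtx"];d=c["z_map"];rr,cc=np.mgrid[0:480,0:640]
    p=np.stack([(cc-K[0,2])/K[0,0]*d,-(rr-K[1,2])/K[1,1]*d,-d],-1)
    w=p@np.array(c["rotation"]).T+c["origin"]; w[d==0]=np.nan
    return w
E
python3 - <<'E'
from h import *
np.set_printoptions(precision=4,suppress=True)
s=read_state();print(s["time_s"],s["position"],s["tcp_rot"],s["force"],s["opening"])
for n in("scene","side"):
    c=capture(n);cv2.imwrite(f"pics/{n}0.png",c["image"]);print(n,c["origin"],c["rotation"],c["mtx"])
    w=cloud(c)
    for t in("stem_tip","spoke_1","stem","stand","drum"):
        for m in mark_of(c,t)[:6]:
            r,q=m["pixel"];print(t,m["p"],m["pixel"],w[int(r),int(q)])
    for t in("small_flask","timer","red_marker","beaker","wash_bottle"):
        for m in masks_of(c,t)[:1]:
            q=w[m["region"]];print(t,m["p"],m["bbox"],np.nanpercentile(q,2,axis=0),np.nanpercentile(q,98,axis=0))
E
```

```text
pics
0.0 [ 0.2164 -0.5856  0.2216] [[ 0.3465 -0.0004  0.9381]
 [-0.9381  0.0021  0.3465]
 [-0.0021 -1.      0.0004]] [ 0.288  -0.5055 -0.0719] 0.9974253008505716
scene [-0.2665  0.5975  1.194 ] [[-0.6856  0.501  -0.5281]
 [-0.7278 -0.4874  0.4825]
 [-0.0157  0.7151  0.6988]] [[493.6529   0.     315.0093]
 [  0.     493.6529 242.9815]
 [  0.       0.       1.    ]]
stem_tip 0.97 [310.1, 281.1] [0.4138 0.1065 0.1281]
spoke_1 0.97 [296.4, 296.0] [0.4064 0.0571 0.1524]
spoke_1 0.96 [295.6, 235.1] [0.6391 0.1139 0.0023]
spoke_1 0.87 [328.7, 215.9] [0.4661 0.2807 0.161 ]
spoke_1 0.78 [340.0, 242.8] [0.4525 0.2197 0.0606]
spoke_1 0.71 [280.1, 273.9] [0.4196 0.1175 0.255 ]
spoke_1 0.69 [325.1, 279.7] [0.4169 0.1164 0.0665]
stem 0.39 [324.9, 279.9] [0.4176 0.1155 0.0695]
stem 0.34 [223.9, 427.6] [ 0.4286 -0.5833  0.0023]
stand 0.79 [343.2, 263.4] [0.4325 0.1672 0.0139]Traceback (most recent call last):
  File "<stdin>", line 8, in <module>
ValueError: it knows: beaker, red_marker, small_flask, spoke, stand, stem, stem_tip, timer, wash_bottle
```

```bash
python3 - <<'E'
from h import *
np.set_printoptions(precision=4,suppress=True)
for n in("scene","side"):
    c=capture(n);cv2.imwrite(f"pics/{n}0.png",c["image"])
    if n=="side":print(n,c["origin"],c["rotation"],c["mtx"])
    w=cloud(c)
    if n=="side":
      for t in("stem_tip","spoke_1","stand"):
        for m in mark_of(c,t)[:6]:
            r,q=m["pixel"];print(t,m["p"],m["pixel"],w[int(r),int(q)])
    for t in("small_flask","timer","red_marker","beaker","wash_bottle","stand"):
        for m in masks_of(c,t)[:1]:
            q=w[m["region"]];print(t,m["p"],m["bbox"],np.nanpercentile(q,2,axis=0),np.nanpercentile(q,98,axis=0))
    # blue disc
    hsv=cv2.cvtColor(c["image"],cv2.COLOR_BGR2HSV)
    b=(cv2.inRange(hsv,(100,100,40),(130,255,255))>0)&(w[...,2]>.05)
    q=w[b];q=q[np.isfinite(q).all(1)];print("blue",len(q),np.percentile(q,1,axis=0),np.median(q,0),np.percentile(q,99,axis=0))
a=np.hstack([cv2.imread("pics/scene0.png"),cv2.imread("pics/side0.png")]);
E
```

```text
small_flask 0.27 [208.3, 275.4, 305.6, 346.2] [0.4051 0.0516 0.0032] [0.4805 0.2812 0.267 ]
timer 0.6 [399.9, 240.9, 418.8, 251.0] [ 0.3787 -0.4614  0.0041] [ 0.4188 -0.407   0.0215]
red_marker 0.54 [423.7, 208.3, 438.1, 235.6] [ 0.3707 -0.6292 -0.0035] [ 0.466  -0.5501  0.0153]
beaker 0.9 [174.8, 370.5, 197.0, 401.3] [0.4348 0.3847 0.0012] [0.4866 0.4322 0.0665]
wash_bottle 0.56 [151.5, 301.1, 182.6, 354.4] [0.5912 0.3263 0.0067] [0.6351 0.3887 0.1649]
stand 0.66 [213.8, 274.5, 303.0, 373.1] [0.3627 0.0636 0.0069] [0.4785 0.2596 0.262 ]
blue 702 [ 0.4121 -0.2349  0.0566] [0.4281 0.1751 0.1712] [0.8282 0.7356 0.2083]
side [ 0.0977 -1.5338  0.8766] [[ 0.9607  0.1347 -0.2426]
 [-0.2768  0.4031 -0.8723]
 [-0.0197  0.9052  0.4245]] [[553.0832   0.     320.816 ]
 [  0.     553.0832 243.7734]
 [  0.       0.       1.    ]]
stem_tip 0.6 [237.0, 284.2] [0.4271 0.1027 0.1235]
spoke_1 0.93 [232.2, 281.0] [0.4052 0.0373 0.1722]
spoke_1 0.85 [237.9, 281.9] [0.4046 0.0391 0.1542]
spoke_1 0.81 [256.2, 282.1] [0.4149 0.0926 0.0601]
spoke_1 0.59 [208.0, 283.0] [0.4334 0.1251 0.2171]
spoke_1 0.56 [187.0, 278.4] [ 0.2787 -0.604   0.5483]
spoke_1 0.55 [197.5, 279.5] [ 0.2769 -0.6176  0.5342]
stand 0.79 [263.5, 284.2] [0.4263 0.1224 0.0176]
small_flask 0.65 [313.7, 305.7, 339.3, 344.6] [ 0.4132 -0.3664  0.0103] [ 0.4714 -0.3127  0.092 ]
red_marker 0.66 [321.1, 393.7, 376.5, 412.0] [ 0.3697 -0.6325  0.001 ] [ 0.4633 -0.5491  0.0156]
beaker 0.6 [266.2, 218.3, 277.7, 236.5] [0.4267 0.2914 0.0062] [0.4613 0.436  0.0988]
wash_bottle 0.88 [308.3, 184.7, 332.9, 235.5] [0.5909 0.3161 0.0079] [0.663  0.3681 0.1963]
stand 0.71 [263.8, 185.8, 297.7, 269.2] [0.3666 0.0425 0.0046] [0.4855 0.3534 0.2676]
blue 2312 [-0.6813 -0.6242  0.0562] [ 0.4911 -0.368   0.1709] [1.077  2.3593 0.7661]
```

View pics/scene0.png

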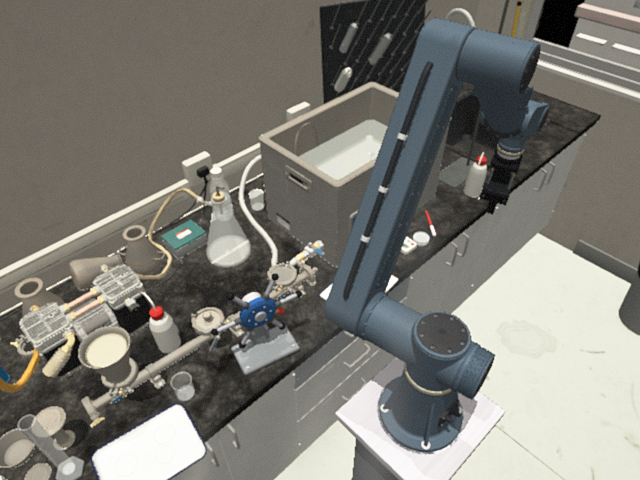

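View pics/side0.png

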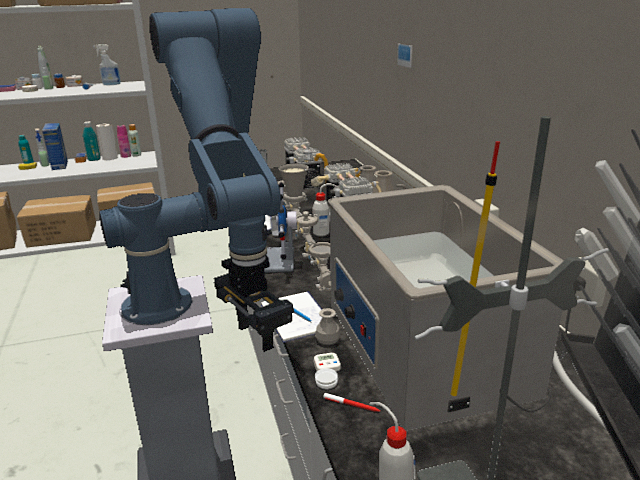

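The scene view shows the drum at about pixel (300–320, 255). The red stem points right and slightly down, at about (310, 281), and the bath stands behind and to the right. Next I fit the stand pose and check clearances on the way there.

```bash
cat >> h.py <<'E'
from scipy.optimize import least_squares
def proj(c,P,R=None,o=None):
    R=np.array(c["rotation"]) if R is None else R; o=np.array(c["origin"]) if o is None else o
    p=(np.atleast_2d(P)-o)@R; K=c["mtx"]
    return np.stack([K[1,2]-K[1,1]*p[:,1]/-p[:,2],K[0,2]+K[0,0]*p[:,0]/-p[:,2]],-1)
def model(x,y,yaw,th):
    a=th+np.radians([0,30,90,150,210,270,330]);r=np.array([.079]+[.115]*6)
    l=-r*np.sin(a)   # along stand y
    return np.stack([x-l*np.sin(yaw),y+l*np.cos(yaw),.155+r*np.cos(a)],-1)
def fit(obs,x0):
    # obs: list of (cam, R, o, stem pixel or None, [spoke pixels])
    def res(v):
        M=model(*v);out=[]
        for c,R,o,st,sp in obs:
            q=proj(c,M,R,o)
            if st is not None: out+=list(q[0]-st)
            for s in sp:
                d=q[1:]-s;out+=list(d[np.argmin((d**2).sum(1))])
        return np.array(out)
    return least_squares(res,x0,loss="soft_l1",f_scale=2)
E
python3 - <<'E'
from h import *
np.set_printoptions(precision=4,suppress=True)
c=capture("scene");w=cloud(c)
st=mark_of(c,"stem_tip");sp=[np.array(m["pixel"]) for m in mark_of(c,"spoke_1") if m["p"]>.3]
print(st[0]["p"],len(sp))
sp=[s for s in sp if np.hypot(s[0]-310,s[1]-258)<60]
for t0 in (90,113,130):
    f=fit([(c,None,None,np.array(st[0]["pixel"]),sp)],[.43,.165,-.26,np.radians(t0)]);print(f.x[:2],np.degrees(f.x[2:]),f.cost)
# clearance: max height along the way
for y0 in np.arange(-.6,.35,.1):
    m=(w[...,1]>y0)&(w[...,1]<y0+.1)&(w[...,2]>.02)&(w[...,2]<.4)
    print(round(y0,1),[(round(x0,2),round(float(np.nanpercentile(w[m&(w[...,0]>x0)&(w[...,0]<x0+.08)][:,2],98)),2)) for x0 in np.arange(.3,.62,.08) if (m&(w[...,0]>x0)&(w[...,0]<x0+.08)).sum()>5])
v=f.x;q=proj(c,model(*v))
im=cv2.resize(c["image"][220:360,190:360],None,fx=4.5,fy=4.5,interpolation=cv2.INTER_CUBIC)
for i,(r,k) in enumerate(q): cv2.circle(im,(int((k-190)*4.5),int((r-220)*4.5)),4,(0,255,255) if i else (0,255,0),1);cv2.putText(im,str(i),(int((k-190)*4.5),int((r-220)*4.5)),0,.5,(0,255,0),1)
cv2.imwrite("pics/crop1.png",im)
print(capture("wrist")["tool_from_camera"])
E
```

```text
0.7 6
[0.4337 0.1689] [-12.7016 120.0318] 10.007680390556585
[0.4337 0.1689] [-12.7016 120.0318] 10.007680390556729
[0.4337 0.1689] [-12.7016 120.0318] 10.007680390556757
-0.6 [(np.float64(0.3), 0.02), (np.float64(0.38), 0.02)]
-0.5 [(np.float64(0.3), 0.02), (np.float64(0.38), 0.02)]
-0.4 [(np.float64(0.46), 0.35)]
-0.3 [(np.float64(0.46), 0.35), (np.float64(0.54), 0.35)]
-0.2 [(np.float64(0.46), 0.35), (np.float64(0.54), 0.35)]
-0.1 [(np.float64(0.46), 0.11), (np.float64(0.54), 0.11)]
-0.0 [(np.float64(0.38), 0.17), (np.float64(0.46), 0.12), (np.float64(0.54), 0.12)]
0.1 [(np.float64(0.3), 0.03), (np.float64(0.38), 0.27), (np.float64(0.46), 0.19), (np.float64(0.54), 0.06)]
0.2 [(np.float64(0.38), 0.27), (np.float64(0.46), 0.16), (np.float64(0.54), 0.14)]
0.3 [(np.float64(0.38), 0.07), (np.float64(0.46), 0.11), (np.float64(0.54), 0.16)]
[[ 1.      0.0005 -0.0004 -0.0004]
 [-0.0005  0.2867 -0.958  -0.163 ]
 [-0.0003  0.958   0.2867  0.079 ]
 [ 0.      0.      0.      1.    ]]
```

View pics/crop1.png

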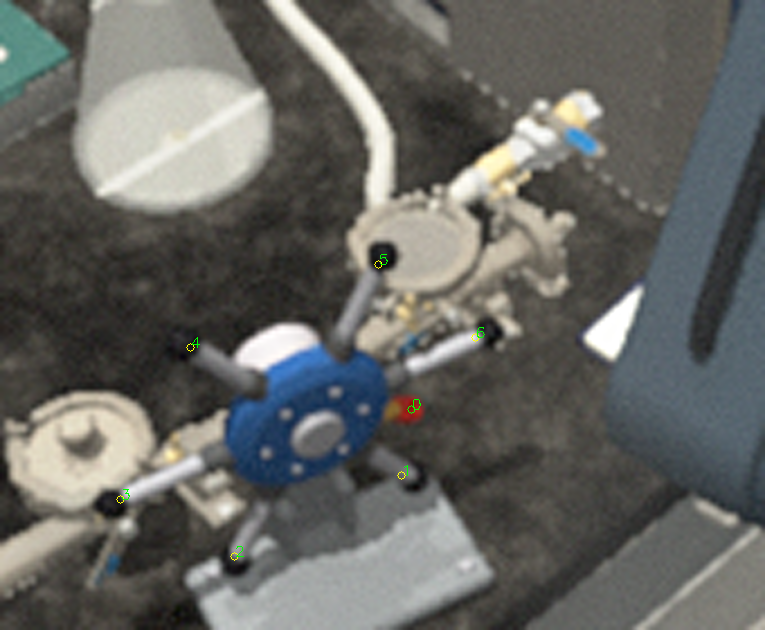

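The fit matches the picture well: centre (0.434, 0.169), yaw −12.7°, drum at 120°. The plan is to push twice leftwards over the top. I start by raising and turning the hand with the fingers closed, then travel across.

>>> send_rows:
  moves: "0 0 -40 0 6.6;0 0 -40 0 6.6;0 0 -40 0 6.6;0 0 -40 0 6.6;0 0 -40 0 6.6;0 0 0 30 0;0 0 0 30 0;0 0 0 30 0;0 0 0 0 0"

```text
time_s: 2.05
position: [0.3092, -0.6062, 0.4219]
tcp_rot: [[-0.216, 0.003, 0.976], [-0.976, -0.0, -0.216], [-0.0, -1.0, 0.003]]
force: [-0.5, 1.1, -1.1]
opening: 0.397
```

>>> send_rows:
  moves: "0 -36 0 0 0;0 -36 0 0 0;0 -36 0 0 0;0 -36 0 0 0;0 -36 0 0 0;0 -36 0 0 0;0 -36 0 0 0;0 -36 0 0 0;0 -36 0 0 0;0 -36 0 0 0;0 -36 0 0 0;0 -36 0 0 0;0 -36 0 0 0;0 -36 0 0 0;0 -36 0 0 0;0 -36 0 0 0;0 -36 0 0 0;0 -36 0 0 0;0 -36 0 0 0;0 0 0 0 0"

```text
time_s: 3.72
position: [0.455, 0.0663, 0.4226]
tcp_rot: [[-0.213, 0.001, 0.977], [-0.977, 0.003, -0.213], [-0.003, -1.0, -0.0]]
force: [-0.1, -0.7, 0.1]
opening: 0.003
```

>>> send_rows:
  moves: "0 2 -0 -22 0;0 2 0 -21 0;0 0 0 0 0;0 0 0 0 0"

```text
time_s: 4.05
position: [0.4115, 0.0663, 0.4228]
tcp_rot: [[-0.22, 0.001, 0.975], [-0.975, -0.001, -0.22], [0.0, -1.0, 0.001]]
force: [1.1, -0.2, -0.0]
opening: 0.009
```

```bash
cat > look.py <<'E'
from h import *
import sys
np.set_printoptions(precision=4,suppress=True)
def look(x0,cams,tag):
    obs=[];shots=[]
    for n in cams:
        s=read_state();c=capture(n);R=o=None
        if n=="wrist":
            T=np.array(c["tool_from_camera"]);Rt=np.array(s["tcp_rot"]);R=Rt@T[:3,:3];o=np.array(s["position"])+Rt@T[:3,3]
        q=proj(c,model(*x0),R,o)
        st=[np.array(m["pixel"]) for m in mark_of(c,"stem_tip") if m["p"]>.3]
        st=[p for p in st if np.hypot(*(p-q[0]))<60]
        sp=[np.array(m["pixel"]) for m in mark_of(c,"spoke_1") if m["p"]>.3]
        lim=25 if n!="wrist" else 60
        sp=[p for p in sp if np.hypot(*(q[1:]-p).T).min()<lim]
        obs.append((c,R,o,st[0] if st else None,sp));shots.append((n,c,R,o))
        f=fit([obs[-1]],x0) if len(sp)+len(st)>2 else None
        print(n,len(st),len(sp),f and (f.x[:2],np.degrees(f.x[2:]),f.cost))
    f=fit(obs,x0);print("all",f.x[:2],np.degrees(f.x[2:]),f.cost)
    s=read_state();R=np.array(s["tcp_rot"]);p=np.array(s["position"]);e=p-[f.x[0],f.x[1],.155]
    ya=f.x[2];print("tcp",p,"t",s["time_s"],"rel stand: fwd",e[0]*np.cos(ya)+e[1]*np.sin(ya),"right",e[0]*np.sin(ya)-e[1]*np.cos(ya),"h",e[2])
    for n,c,R,o in shots:
        im=c["image"].copy()
        for i,(r,k) in enumerate(proj(c,model(*f.x),R,o)):
            if abs(r)<900 and abs(k)<900: cv2.circle(im,(int(k),int(r)),2,(0,255,0) if i==0 else (0,255,255),1)
        if n=="scene": im=cv2.resize(im[220:360,190:360],None,fx=4,fy=4)
        cv2.imwrite(f"pics/{tag}_{n}.png",im)
    return f.x
if __name__=="__main__":
    look([.434,.169,np.radians(-12.7),np.radians(float(sys.argv[2]))],sys.argv[3:],sys.argv[1])
E
python3 look.py a 120 scene wrist
```

```text
scene 0 6 (array([0.4332, 0.1671]), array([-13.7034, 118.3232]), np.float64(12.470851893059816))
wrist 1 6 (array([0.4339, 0.1641]), array([-14.8261, 118.4702]), np.float64(20.817017977680926))
all [0.4339 0.1646] [-14.5886 118.3352] 35.902018609495855
tcp [0.4129 0.0662 0.4225] t 4.35 rel stand: fwd 0.004399582344660612 right 0.10051280989175221 h 0.2674719773063955
```

View pics/a_wrist.png

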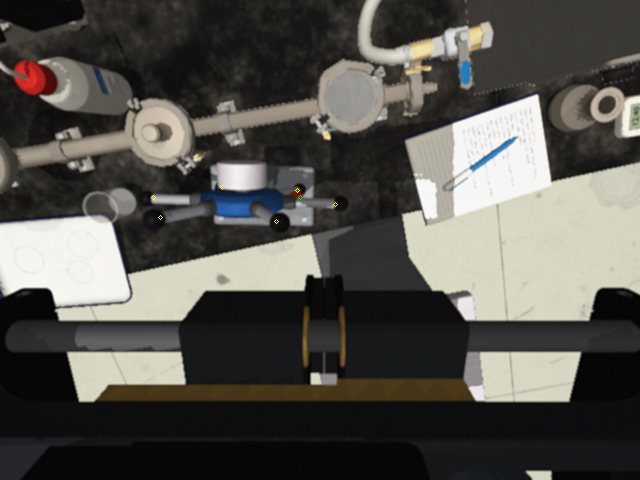

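>>> send_rows:
  moves: "0 0 30 -3 0;0 0 30 0 0;0 0 30 0 0;0 0 30 0 0;0 0 30 0 0;0 0 29 0 0;0 0 0 0 0"

```text
time_s: 4.93
position: [0.4057, 0.0675, 0.2391]
tcp_rot: [[-0.221, -0.012, 0.975], [-0.975, 0.001, -0.221], [0.001, -1.0, -0.012]]
force: [-1.5, -0.3, -0.2]
opening: 0.003
```

>>> send_rows:
  moves: "0 -6 0 0 0;0 -6 0 0 0;0 -6 0 0 0;0 -6 0 0 0;0 -6 0 0 0;0 -6 0 0 0;0 -6 0 0 0;0 -6 0 0 0;0 0 0 0 0"

```text
time_s: 5.68
position: [0.4208, 0.1153, 0.2443]
tcp_rot: [[-0.219, 0.002, 0.976], [-0.976, 0.001, -0.219], [-0.001, -1.0, 0.002]]
force: [-0.4, -0.3, 0.3]
opening: 0.004
```

```bash
python3 look.py b 100 scene wrist
```

```text
scene 1 6 (array([0.4368, 0.1683]), array([-11.5741, 105.5701]), np.float64(10.780101314310574))
wrist 1 3 (array([0.4356, 0.165 ]), array([-15.3436, 104.0854]), np.float64(12.749111055419668))
all [0.4359 0.1662] [-15.0156 103.4723] 31.21347027670429
tcp [0.4195 0.1143 0.2432] t 5.9833 rel stand: fwd -0.00246114511484323 right 0.05443640914493399 h 0.0882191808548699
```

The drum follows: it is at about 104° with almost no force. I continue to −27 mm, back up, and look.

>>> send_rows:
  moves: "0 -6 0 0 0;0 -6 0 0 0;0 -6 0 0 0;0 -6 0 0 0;0 -6 0 0 0;0 -6 0 0 0;0 -6 0 0 0;0 -6 0 0 0;0 -6 0 0 0;0 -6 0 0 0;0 -6 0 0 0;0 -6 0 0 0;0 -5 0 0 0;0 -4 0 0 0;0 0 0 0 0;0 3 0 0 0;0 2 0 0 0;0 0 0 0 0"

```text
time_s: 7.48
position: [0.4367, 0.1881, 0.2438]
tcp_rot: [[-0.221, 0.001, 0.975], [-0.975, 0.001, -0.221], [-0.001, -1.0, 0.0]]
force: [0.1, -0.2, -0.1]
opening: 0.003
```

```bash
python3 look.py c 60 scene wrist
```

```text
scene 1 6 (array([0.4339, 0.1691]), array([-12.1368,  65.1023]), np.float64(14.347038997572351))
wrist 1 6 (array([0.4344, 0.1645]), array([-14.345 ,  62.9008]), np.float64(20.7495828214536))
all [0.4345 0.1648] [-14.2955  63.0168] 43.42657263535584
tcp [0.4367 0.1883 0.2436] t 7.7833 rel stand: fwd -0.0035964222805082396 right -0.023310815056861642 h 0.08864511034277703
```

>>> send_rows:
  moves: "0 0 -20 0 0;0 0 -30 0 0;0 0 -30 0 0;0 30 0 3 0;0 35 0 0 0;0 35 0 0 0;0 31 0 0 0;0 0 0 0 0;0 0 26 0 0;0 0 26 0 0;0 0 25 0 0;0 0 0 0 0"

```text
time_s: 8.78
position: [0.4075, 0.0606, 0.2431]
tcp_rot: [[-0.221, -0.009, 0.975], [-0.975, 0.002, -0.221], [0.0, -1.0, -0.009]]
force: [-0.3, 0.9, -0.3]
opening: 0.003
```

>>> send_rows:
  moves: "0 -6 0 0 0;0 -6 0 0 0;0 -6 0 0 0;0 -6 0 0 0;0 -6 0 0 0;0 -6 0 0 0;0 -6 0 0 0;0 -6 0 0 0;0 -6 0 0 0;0 -6 0 0 0;0 -6 0 0 0;0 -6 0 0 0;0 -6 0 0 0;0 -6 0 0 0;0 -6 0 0 0;0 0 0 0 0"

```text
time_s: 10.12
position: [0.4306, 0.149, 0.2463]
tcp_rot: [[-0.22, -0.0, 0.976], [-0.976, 0.001, -0.22], [-0.001, -1.0, -0.001]]
force: [-0.8, 0.2, 0.1]
opening: 0.006
```

```bash
python3 look.py d 30 scene wrist
```

```text
scene 1 6 (array([0.4342, 0.1686]), array([-16.7383,  23.9987]), np.float64(5.077944481900883))
wrist 1 4 (array([0.4347, 0.1659]), array([-13.7246,  26.2237]), np.float64(17.57522676318996))
all [0.4347 0.1661] [-13.6741  25.9373] 29.518680674514876
tcp [0.4303 0.1476 0.2463] t 10.4167 rel stand: fwd 4.5427672846614156e-05 right 0.018994563417358216 h 0.09134001752519644
```

>>> send_rows:
  moves: "0 -6 0 0 0;0 -6 0 0 0;0 -6 0 0 0;0 -6 0 0 0;0 -6 0 0 0;0 -5 0 0 0;0 -4 0 0 0;0 0 0 0 0"

```text
time_s: 11.08
position: [0.4392, 0.1867, 0.2465]
tcp_rot: [[-0.22, 0.0, 0.976], [-0.976, 0.001, -0.22], [-0.001, -1.0, -0.0]]
force: [-0.1, -1.3, 0.2]
opening: 0.005
```

```bash
python3 look.py e 5 scene wrist side
```

```text
scene 1 6 (array([0.4338, 0.1697]), array([-11.8329,   8.5964]), np.float64(13.839896384544627))
wrist 1 4 (array([0.4343, 0.1643]), array([-12.918 ,   7.4529]), np.float64(7.985451729137526))
side 1 6 (array([0.4371, 0.1791]), array([-14.2604,   4.0558]), np.float64(25.57111203389973))
all [0.4344 0.1647] [-13.0397   7.7082] 55.21256359666664
tcp [0.4392 0.1857 0.2467] t 11.5333 rel stand: fwd -4.6843417373193703e-05 right -0.021490777772470094 h 0.09167103761148931
```

>>> send_rows:
  moves: "0 -4 0 0 0;0 -4 0 0 0;0 -4 0 0 0;0 0 0 0 0;0 3 0 0 0;0 3 0 0 0;0 0 -30 0 0;0 0 -30 0 0;0 0 -30 0 0;0 0 -30 0 0;0 0 0 0 0"

```text
time_s: 12.45
position: [0.444, 0.1923, 0.3729]
tcp_rot: [[-0.22, 0.014, 0.975], [-0.975, 0.003, -0.22], [-0.006, -1.0, 0.013]]
force: [1.0, 0.9, -0.5]
opening: 0.008
```

```bash
python3 look.py f 1 scene wrist side; python3 look.py f2 1 scene wrist
```

```text
scene 1 6 (array([0.4343, 0.1657]), array([-11.0256,   1.8684]), np.float64(9.520747063267688))
wrist 1 6 (array([0.4346, 0.1657]), array([-13.6991,   1.7385]), np.float64(29.085295059973497))
side 2 6 (array([0.4395, 0.1737]), array([-16.425 ,   2.0569]), np.float64(11.40249384012587))
all [0.4349 0.1656] [-13.6802   1.6257] 58.906921755576725
tcp [0.44   0.1914 0.3655] t 12.9 rel stand: fwd -0.0011282895835825974 right -0.02627154238639877 h 0.21048902278006112
scene 1 5 (array([0.4361, 0.1666]), array([-11.393 ,   2.7067]), np.float64(9.589605250915145))
wrist 1 5 (array([0.4348, 0.1641]), array([-12.815,   1.804]), np.float64(22.598254568306096))
all [0.4351 0.1647] [-12.7384   2.0246] 34.91034215026092
tcp [0.4405 0.1915 0.3664] t 13.2 rel stand: fwd -0.0006755482809146741 right -0.02738893541273739 h 0.211424868573136
```

View pics/f_scene.png

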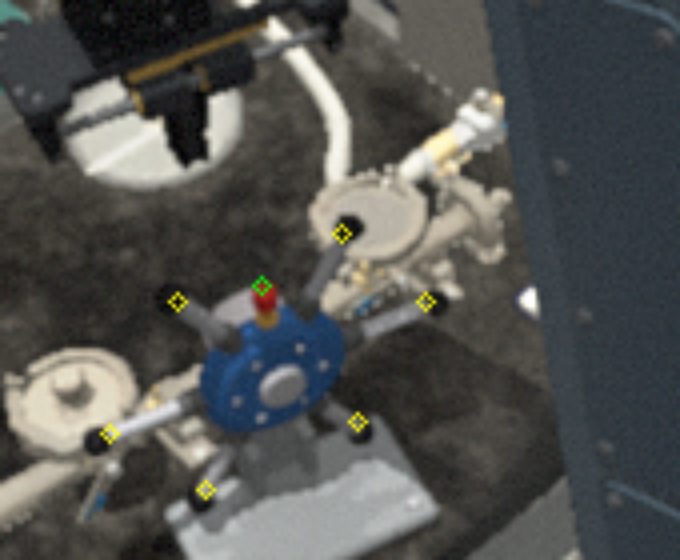

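View pics/f_wrist.png

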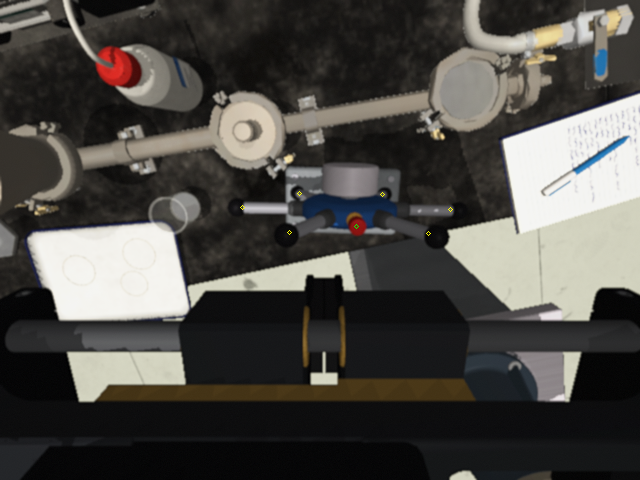

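About 1.9° remains, and all three cameras agree. I do one more small nudge of 4 mm past the last push, then withdraw.

>>> send_rows:
  moves: "0 0 30 0 0;0 0 30 0 0;0 0 30 0 0;0 0 30 0 0;0 0 0 0 0;0 -3 0 0 0;0 -3 0 0 0;0 -2 0 0 0;0 -2 0 0 0;0 0 0 0 0;0 0 0 0 0;0 3 0 0 0;0 3 0 0 0;0 0 -30 0 0;0 0 -30 0 0;0 0 -30 0 0;0 0 -30 0 0;0 0 0 0 0;0 0 0 0 0"

```text
time_s: 14.78
position: [0.442, 0.1956, 0.3683]
tcp_rot: [[-0.22, 0.004, 0.975], [-0.975, 0.001, -0.22], [-0.002, -1.0, 0.004]]
force: [-0.1, -0.5, -0.7]
opening: 0.004
```

```bash
python3 look.py g 0 scene wrist side; python3 look.py g2 0 scene wrist side
```

```text
scene 1 6 (array([0.4405, 0.1689]), array([-12.4396,  -0.0053]), np.float64(12.322804478225073))
wrist 1 7 (array([0.4339, 0.1653]), array([-13.778,   0.435]), np.float64(135.11749296673264))
side 1 6 (array([0.434 , 0.1693]), array([-13.5443,   0.5681]), np.float64(12.626558913162553))
all [0.4345 0.1663] [-13.4884   0.1357] 174.24251677046135
tcp [0.4411 0.1954 0.3658] t 15.2333 rel stand: fwd -0.000423086670635002 right -0.029806764159232065 h 0.2108339266607264
scene 1 5 (array([0.4347, 0.1671]), array([-9.9353,  1.2406]), np.float64(15.195931556763732))
wrist 1 6 (array([0.4338, 0.1645]), array([-13.745 ,   0.2442]), np.float64(23.33828001676555))
side 1 6 (array([0.4418, 0.1764]), array([-13.5261,  -2.1466]), np.float64(9.788437738336944))
all [0.4345 0.1649] [-13.5296   0.1149] 64.56623994930197
tcp [0.4413 0.1955 0.3666] t 15.6833 rel stand: fwd -0.0005272746657347012 right -0.03131438258468307 h 0.21157131269289295
```

>>> send_rows:
  moves: "0 0 -30 0 0;0 0 -30 0 0;0 0 0 0 0;0 0 0 0 0;0 0 0 0 0"

```text
time_s: 16.1
position: [0.4409, 0.1954, 0.4262]
tcp_rot: [[-0.22, -0.001, 0.975], [-0.975, -0.0, -0.22], [0.0, -1.0, -0.001]]
force: [0.3, -0.3, -0.3]
opening: 0.008
```

```bash
python3 look.py k 0 scene wrist; python3 -c "
from rig import *
print(hand_in())"
```

```text
scene 2 7 (array([0.434 , 0.1674]), array([-11.4249,   1.5622]), np.float64(39.63657348876269))
wrist 0 6 (array([0.4355, 0.1641]), array([-14.0725,   0.4389]), np.float64(20.801270899520166))
all [0.4353 0.1648] [-13.8324   0.5494] 65.77721663132375
tcp [0.441  0.1954 0.4257] t 16.4 rel stand: fwd -0.0017854385536154012 right -0.031010618269520798 h 0.27069766501833126
the job is handed in; nothing more can be done
None
```

View pics/k_scene.png

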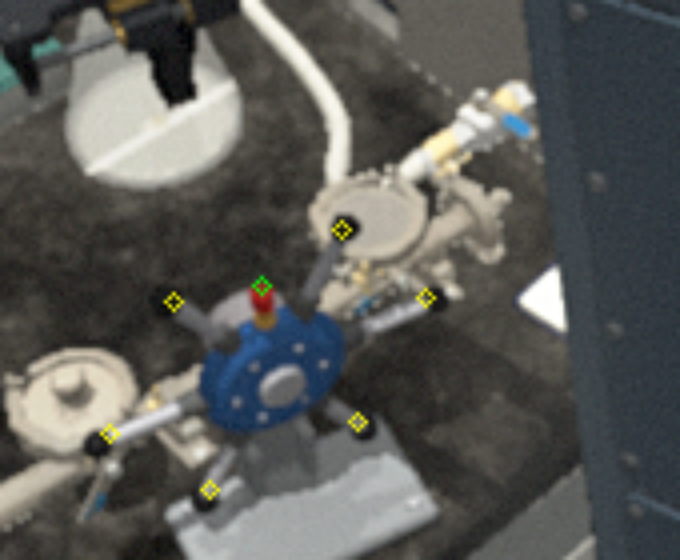

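The stem now points straight up, to about half a degree, and the job is handed in at 16.4 s. With the closed fingers I pushed two spokes leftwards over the top, turning the drum from about 119°. A last nudge of 4 mm took out the remaining 2°, and I then lifted the hand about 140 mm above the spoke ends.

- **Drum angle:** the last combined fit gave +0.5°. The wrist camera alone gave +0.4° and the scene camera +1.6°. In the round before, single-camera fits ran from −2.1° to +1.2°, so the true angle is uncertain by a degree or so.
- **Stand:** its measured position stayed within a few millimetres of the first one, which is the noise of the measurement.
- **Forces:** the wrist force read no more than about 2 N at the end of every move.
- **Stem:** by the measured heights, the fingertips were never lower than about 9 mm above the stem's reach during the pushes.
- **Other things on the bench:** I did not measure these again after the pushes. The hand passed well above or clear of them.

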